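Swing the label press head to its next hole and fit the green platen

TASK

Change over the label press: pull up the red spring plunger, swing the press head aside to the next hole of the index plate (not past it) and let the pin snap fully home there. With the head locked aside, bring the green platen (green mark on its heel) from the rack and slide it, bare heel first, under the keeper bridge on the press's lower arm until it lies flat and fully home against the stop, then let go. Leave the orange platen and the other things on the counter where they are.

Things in the scene. Friction and masses are not known exactly. Their poses are not given: they have to be found in the camera images.
- press: Label press fixed to the counter, white, grey and steel. Origin on its column's vertical axis at counter height; z up; the front is -x. White base 140 mm wide, x = -300 to +100 mm, 32 mm high. A fixed steel index plate (sector, 105 mm radius, top at z = 180) has three 13 mm holes on an 85 mm radius, 70 degrees apart: first straight ahead (-x), the others anticlockwise from above.
- hub (a point): Top of the hub of the swing arm, on the column axis, z = 241 mm; turns with the arm (its -x points along the arm to the head). Hub 75 mm diameter; grey arm 50 mm wide, z = 195 to 219. White head at 215 mm radius: 150 (radial) x 90 mm, z = 135 to 175, air cylinder on it (62 mm diameter, top z = 293), black bar handle in front out to 325 mm radius at z = 163.
- swing (a joint): Angle of the swing arm and head about the column, rad, growing anticlockwise from above. 0 = over the lower arm, pin in the first hole (start); 1.222 = the next hole; 2.443 = the third. Stiff bearing (0.25 N m friction, 0.4 N m per rad/s): it stays where it is left. In a hole the pin has 0.018 rad of play each way.
- plunger (a joint): Lift of the spring plunger on the swing arm, m. 0 = pin fully down, 12 mm deep in a hole. The pin clears the plate at 0.012 and reads that when riding on the plate between holes, until it drops into a hole; 0.018 = upper stop. The spring pulls it down with 5 N at 0, 7.5 N at 0.015.
- plunger_knob (a point): Middle of the red plunger knob's grip, 85 mm from the column axis: upright cylinder 30 mm in diameter, 36 mm high (18 mm either side of this point), with a rim 38 mm in diameter, 6 mm thick on top. It rises with the plunger and goes round with the swing arm. With the plunger down it is 254 mm above the counter, 35 mm above the arm's top; a 26 mm collar stands below the knob.
- hole_next (a point): Centre of the next (second) hole's mouth in the index plate's top face (z = 180 mm), fixed to the press: the pin must end in this hole.
- seat (a point): Where the green platen's origin lies when home (press frame -180, 0, 85 mm), axes as the press: on top of the lower arm, an aluminium bar 46 mm wide and 25 mm thick that reaches along -x to x = -285 in the press frame, with free space beside it and 28 mm between it and the base's control panel.
- keeper (a point): Middle of the mouth of the keeper bridge at the lower arm's top face (press frame -135, 0, 85 mm), axes as the press. A dark steel channel runs from here 50 mm along +x to the stop face: 64 mm clear between its cheeks, which flare to about 72 mm 17 mm in front of the mouth; 21 mm clear height; 84 mm wide outside; roof top at z = 115.
- platen_green: Platen with green pad: aluminium plate 190 x 60 x 16 mm (its x, y, z), 0.5 kg, origin at the centre of the underside. +x end: square heel, bare over 60 mm but for a flat green mark; the rest carries a pad 56 mm wide, 22 mm high in all; -x end round (R 30). Starts in a rack slot, 52 mm of heel out. Home, its x is along the press's x and 50 mm of heel is covered: the grip must be changed on the way.
- platen_orange: The same platen with an orange pad and heel mark, in the rack's other slot. A bystander: leave it there.
- rack: Grey sheet rack fixed to the counter, origin at the centre of its footprint, open side facing -x. 150 mm deep (x), 184 mm wide, roof top 48 mm high, a carton on its rear half to 72 mm. Two slots centred at y = +55 and -55 mm, 68 mm wide, 45 mm high, without floor: the platens lie on the counter, heel end at x = -127 mm, straight in line with the slot.
- pen_cup: Black pen cup, 76 mm diameter, 100 mm high, pens to 150 mm. Bystander; origin centre of underside.
- spray: Spray bottle, 72 mm diameter, 185 mm high. Bystander; origin centre of underside.
- label_roll: Roll of blank labels, 90 mm diameter, 50 mm high. Bystander; origin centre of underside.
- stapler: Blue and black stapler, 150 x 38 x 50 mm. Bystander; origin centre of underside.
- shears: Tailor's shears lying flat, about 205 mm long. Bystander; origin near the pivot.
- pin_tin: Round blue pin tin, 66 mm diameter, 28 mm high. Bystander; origin centre of underside.
Things that resemble listed ones, but are neither listed nor needed, are in the scene too. Leave any black or yellow look-alike of the platen_green alone.

How it is judged:
By the outcome, as a careful person would: the job done as asked, in the order asked, and still so for the second after the job is handed in, with the robot touching nothing.
It also fails if it takes over 72 s, if anything falls off the work surface, if the arm or the gripper's body presses on something with over 40 N, if the wrist force passes 120 N, or if a joint passes its speed limit or range.

ROBOT

A 6-joint arm with a two-finger parallel gripper is mounted at the origin on the work surface. World frame = base frame: x ahead of the robot, y to its left, z up, the work surface at z = 0. Lengths are in m, angles in rad, forces in N, time in s.
With the tool pointing down it reaches from about 0.35 to 0.775 m from the base axis. Payload 7.3 kg.
Tool frame: the origin (TCP) lies at the very end of the fingers, on their centre line; the grasp point (between the pads) lies 19 mm behind it (robot.pinch_z is the distance from the TCP to the grasp point, in m); z points along the fingers, y is the line along which they close (so a half turn about z gives the same grasp; the last joint's range is limited). The gripper opens to 92 mm and grips with 3 to 60 N. Pads are 19 mm wide; open, the fingers measure 130 mm over their backs; the gripper's body (75 mm by 190 mm) begins 47 mm behind the grasp point.
Start: joints at [1.072, 0.342, 1.524, -0, 1.275, -0.146], TCP at [0.181, 0.493, 0.227] pointing down, gripper open.
Joint ranges: [-2.53, 2.53], [-0.77, 2.02], [0.04, 2.7], [-1, 4.14], [0.28, 2.66], [-3.11, 3.11]. Speed limits (rad/s): [2.57, 2.57, 3.14, 3.14, 3.14, 3.14].

INTERFACE

Orientations are given as [roll, pitch, yaw] about the fixed x, y, z axes, in that order (R = Rz(yaw) Ry(pitch) Rx(roll)).
In Python, from cell import robot gives the robot as it stands.
- The arm moves only by the tool move_arm, never from a script. Its argument "motion" is a list of rows, each a list of 6 numbers: the shift along the tool's x, y, z in units of 0.1 m (1.0 is 0.1 m), then the turn, a rotation vector about the tool's x, y, z in units of pi rad (1.0 is pi rad). In form: [[dx, dy, dz, rx, ry, rz], ...]. A call has 1 to 12 rows; each row is the pose to reach, as a shift and turn from the pose commanded when the call began, along the tool's axes at that moment, turning the shorter way round; what a row does not reach only later rows make up. A row lasts 1/8 s, in which the tool goes at most 62.5 mm and 10.7 degrees, less where a joint would pass 70% of its speed; a pose out of reach is approached as far as the arm can. A call with a number of a shift or a turn outside -1 to 1 is refused whole. A call with a gripper value outside its range is refused whole. "fingers" is the opening, from -1 (shut) to 1 (fully open), set as the call begins (left out, the last holds). The fingers move at their own pace and stop on an object; "newtons" is the grip in N (left out, the last holds). Time passes only in rows, so rows that repeat a pose let the fingers close. It gives the time, the measured TCP pose, the force, the opening and the grip force at its end, in the units of the state.
- robot.observe(): the state, without advancing time (a new reading comes with each control period).
- robot.read_camera(name): name is "scene" or "top" or "wrist"; returns a dict with "image" (400x640x3 uint8, red, green, blue), "range_z" (400x640 float32, m along the optical axis (not along the pixel's ray), 0 where there is no reading), "vfov" (degrees; the focal length in pixels is half the picture's height over the tangent of half this angle, whatever the lens; pixels are square), "cx", "cy" (the principal point, pixels), "extrinsics" (4x4, takes a point from camera to world coordinates); the wrist camera has in their place "hand_eye" (4x4, takes a point from camera to tool coordinates, whose origin is the TCP and whose axes are the flange's). Camera axes: x right, y up, looking along -z (the intrinsics and any distortion apply to the point x, -y, -z); pixel columns grow to the right and rows downward; lengths in m; the calibration is good to about 2 mm. The wrist camera is an equidistant fisheye: a pixel r from the principal point sees the ray r / f radians off the axis. A picture is of the moment at which its call begins: read the wrist's pose just before it.
- robot.hand_in(): hands the job in; it is judged then, once.
The state is a dict: "time": time; "qpos": joint angles; "qvel": joint speeds; "joint_efforts": joint torques, N m; "tool_pos": TCP position; "tool_rot": TCP orientation; "contact_force": force on the tool from outside, world axes, zero at the start; "torque": the same for the moment, N m; "opening": finger opening in m; "grip_force": force on a finger pad.
Only numpy, scipy, OpenCV 4.12 (cv2) and the standard library are available. Lean on these libraries where they do the work, as an engineer would, in place of code of your own. Each camera call takes 0.05 s, during which the arm holds its last target. There are 200 camera calls.

## Working session

There is one attempt and no reset: what is moved stays moved. The work goes in short steps, Python scripts to look and compute and a tool call to move; the robot and the scene stay as the last step left them, time stands still between calls to the robot, and variables do not carry over. Pictures are saved under pics/ and viewed, at most 13 in all, crops included, and the job is handed in when it is done.

Besides the shell and the picture viewer there is one more tool, called after "Request:" as name([rows], argument=value, ...), one row to a line, values as JSON. move_arm: Moves the arm, as the interface text tells. Shifts and turns lie within -1 to 1; 1 stands for 0.1 m of shift or pi rad of turn. Its arguments: {"type":"object","properties":{"motion":{"type":"array"},"fingers":{"type":"number"},"newtons":{"type":"number"}},"required":["motion"]}

```bash
mkdir -p pics; ls
python3 - <<'E'
from cell import robot
import cv2,numpy as np
print(robot.observe())
for n in("scene","top"):
    c=robot.read_camera(n); cv2.imwrite(f"pics/{n}0.png",c["image"][:,:,::-1]); np.savez(f"{n}0.npz",**c)
    print(n,c["vfov"],c["cx"],c["cy"],c["extrinsics"].round(3).tolist(), [k for k in c])
E
```

```text
pics
{'time': 0.0, 'qpos': array([ 1.07201101e+00,  3.42713529e-01,  1.52505646e+00,  3.26360511e-05,
        1.27541973e+00, -1.46002840e-01]), 'qvel': array([-0.00034478, -0.00350028,  0.00098671,  0.00249985, -0.00091417,
       -0.00105527]), 'joint_efforts': array([ 1.43745830e-03, -4.31231368e+01, -2.44228417e+01,  7.18742958e-02,
        5.57643129e-02, -1.11974286e-04]), 'tool_pos': array([0.18115546, 0.49229571, 0.22603599]), 'tool_rot': array([-3.14001712e+00, -2.63224204e-04,  2.78880044e+00]), 'contact_force': array([-0.49816662, -0.03807424,  0.26885703]), 'torque': array([-0.02661636, -0.0088759 , -0.01645878]), 'grip_force': 0.0, 'opening': 0.0914102529330073}
scene 49.668430403604155 307.2388479857087 202.3757274414838 [[0.286, -0.55, 0.785, 1.811], [0.958, 0.177, -0.226, -0.387], [-0.015, 0.816, 0.577, 1.128], [0.0, 0.0, 0.0, 1.0]] ['image', 'range_z', 'vfov', 'cx', 'cy', 'extrinsics']
top 43.401277073384485 328.32490968593737 205.31140405988947 [[-0.017, 0.992, -0.123, 0.312], [-1.0, -0.018, -0.002, -0.012], [-0.004, 0.123, 0.992, 1.744], [0.0, 0.0, 0.0, 1.0]] ['image', 'range_z', 'vfov', 'cx', 'cy', 'extrinsics']
```

View pics/scene0.png

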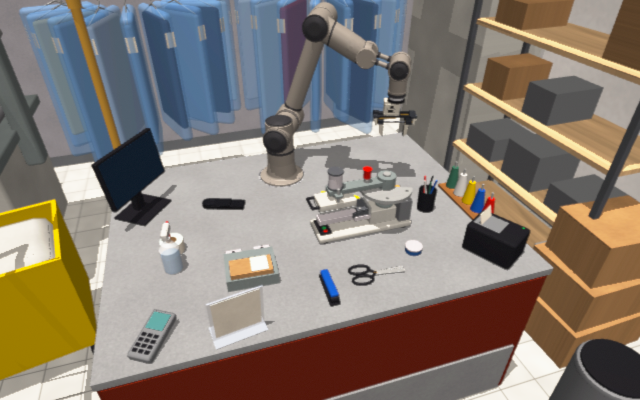

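View pics/top0.png

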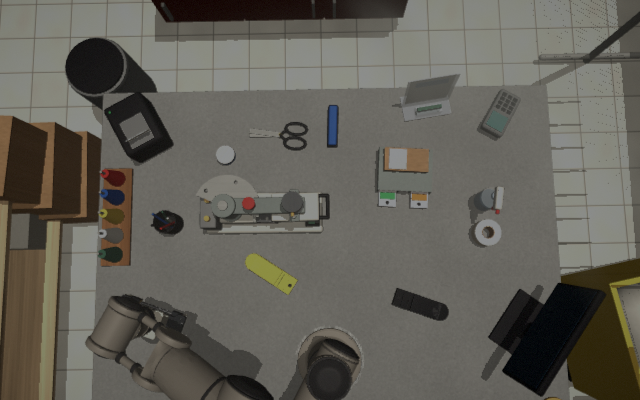

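The scene view shows the press mid-picture: red knob (367,172), hub (386,175). The rack is at (250,265). In the top view the knob is at (248,204), hub (223,205), green mark (387,198), orange mark (419,200) and yellow decoy (270,273). The press front points to world -y, and the rack opens toward the robot.

```bash
cat > h.py <<'E'
import numpy as np,cv2
from scipy.spatial.transform import Rotation as R
def load(n): return dict(np.load(n+".npz"))
def ray(c,u,v):
    f=200/np.tan(np.radians(c["vfov"])/2)
    d=np.array([(u-c["cx"])/f,-(v-c["cy"])/f,-1.]);E=c["extrinsics"]
    return E[:3,3],E[:3,:3]@d
def plane(c,u,v,z):
    o,d=ray(c,u,v);return o+d*(z-o[2])/d[2]
def cloud(c):
    f=200/np.tan(np.radians(c["vfov"])/2);z=c["range_z"];v,u=np.mgrid[:400,:640]
    p=np.stack([(u-c["cx"])/f*z,-(v-c["cy"])/f*z,-z],-1)
    return p@c["extrinsics"][:3,:3].T+c["extrinsics"][:3,3]
def tri(c1,p1,c2,p2):
    o1,d1=ray(c1,*p1);o2,d2=ray(c2,*p2)
    s=np.linalg.lstsq(np.stack([d1,-d2],1),o2-o1,rcond=None)[0]
    a,b=o1+s[0]*d1,o2+s[1]*d2;return (a+b)/2,np.linalg.norm(a-b)
def hsv(c): return cv2.cvtColor(c["image"],cv2.COLOR_RGB2HSV)
def blob(c,h0,h1,s,v,box):
    m=cv2.inRange(hsv(c),(h0,s,v),(h1,255,255));k=np.zeros_like(m);x0,y0,x1,y1=box;k[y0:y1,x0:x1]=m[y0:y1,x0:x1]
    return k
E
python3 - <<'E'
from h import *
T=load("top0");S=load("scene0")
def st(n,c,k):
    P=cloud(c)[k>0]; ys,xs=np.nonzero(k); print(n,len(xs),xs.mean().round(1),ys.mean().round(1),np.median(P,0).round(4),P.max(0).round(3),P.min(0).round(3))
    return xs.mean(),ys.mean()
st("knobT",T,blob(T,0,6,150,80,(235,190,262,218)));st("knobS",S,blob(S,0,6,150,80,(355,160,380,185)))
st("gT",T,blob(T,50,80,100,60,(370,180,400,212)))
st("oT",T,blob(T,8,22,120,80,(405,180,435,212)))
# steps in height map around press and rack
P=cloud(T)
for nm,(x0,y0,x1,y1),zs in (("hub",(205,190,240,222),(.232,.25)),("rackroof",(370,140,440,200),(.04,.056)),("carton",(370,140,440,200),(.065,.08)),("lowerarm/base",(190,185,335,240),(.025,.04)),("cyl",(275,185,310,220),(.28,.31)),("plate",(190,170,260,205),(.17,.186)),("pl",(370,185,400,212),(.01,.02))):
    q=np.zeros(P.shape[:2],bool);q[y0:y1,x0:x1]=1;q&=(P[...,2]>zs[0])&(P[...,2]<zs[1]);a=P[q]
    if len(a)<8: print(nm,len(a));continue
    (cx,cy),(w,h),an=cv2.minAreaRect(a[:,:2].astype(np.float32)*1000)
    print(nm,len(a),a.mean(0).round(4),"rect",[round(v,1) for v in (cx,cy,w,h,an)],np.median(a[:,2]).round(4))
E
```

```text
knobT 113 248.0 202.9 [0.5044 0.2278 0.2768] [0.522 0.245 0.285] [0.489 0.21  0.266]
knobS 89 366.8 171.7 [0.5146 0.2253 0.2665] [0.525 0.43  0.282] [ 0.051  0.214 -0.007]
gT 73 386.9 195.1 [ 0.5578 -0.2121  0.0151] [ 0.568 -0.188  0.025] [ 0.547 -0.234  0.005]
oT 82 418.4 196.6 [ 0.5502 -0.3203  0.0156] [ 0.56  -0.012  1.744] [ 0.312 -0.345  0.006]
hub 258 [0.504  0.3117 0.2362] rect [502.6, 312.5, 69.0, 68.5, 55.5] 0.2353
rackroof 1185 [ 0.6145 -0.2693  0.0476] rect [641.8, -273.7, 185.1, 150.5, 86.7] 0.0473
carton 893 [ 0.6714 -0.2732  0.0707] rect [672.1, -275.2, 149.8, 81.6, 86.7] 0.0704
lowerarm/base 1027 [0.4615 0.1817 0.0312] rect [503.2, 210.9, 394.9, 139.3, 89.7] 0.0308
cyl 355 [0.5041 0.0973 0.2917] rect [504.6, 97.5, 60.8, 60.4, 35.1] 0.2919
plate 997 [0.5671 0.3115 0.1787] rect [569.1, 312.8, 80.1, 195.8, 3.9] 0.1787
pl 218 [ 0.5476 -0.2118  0.0151] rect [548.9, -199.7, 87.3, 81.0, 79.7] 0.0151
```

Run:
```python
import cv2
i=cv2.imread("pics/top0.png");a=cv2.resize(i[165:245,185:345],None,fx=5,fy=5,interpolation=cv2.INTER_CUBIC)
cv2.imwrite("pics/c1.png",a)
```

```text
(no output)
```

View pics/c1.png

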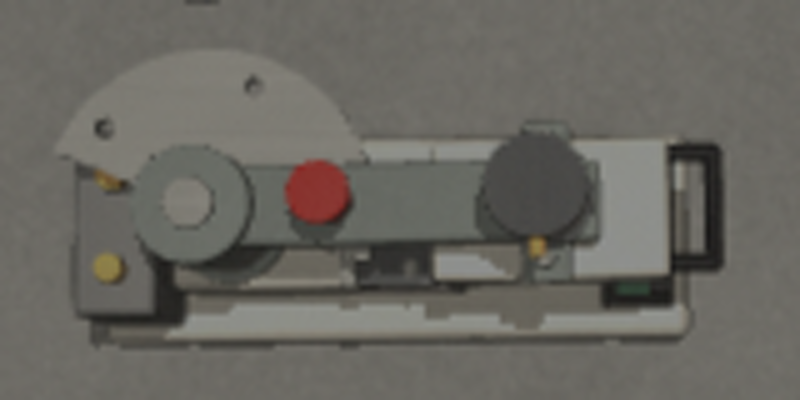

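The crop shows the hub at (187,200), knob (318,192) and next hole (253,85), all in crop pixels. The bare keeper is visible below the arm. This gives a column near (0.503, 0.312) with yaw about 90°, and the rack yaw is about -3.3°. Next I move above the knob.

Request:
move_arm([
  [0,0,-0.3,0,0,0.05],
  [0,0,-0.7,0,0,0.1],
  [0,0,-1,0,0,0.15],
  [0,0,-1,0,0,0.2],
  [0,0,-1,0,0,0.25],
  [0,0,-1,0,0,0.3],
  [0,0,-1,0,0,0.35],
  [0,0,-1,0,0,0.388],
  [0,0,-1,0,0,0.388],
], fingers=1, newtons=30)

```text
time: 1.23
tool_pos: [0.1813, 0.4925, 0.3264]
tool_rot: [-3.141, 0.001, 1.571]
contact_force: [0.5, -0.8, -0.6]
opening: 0.0919
grip_force: 0.0
```

Request:
move_arm([
  [-0.2,0.25,0,0,0,0],
  [-0.45,0.55,0,0,0,0],
  [-0.66,0.81,0,0,0,0],
])

```text
time: 1.6
tool_pos: [0.263, 0.4257, 0.3265]
tool_rot: [-3.141, 0.0, 1.573]
contact_force: [0.5, -0.0, 0.5]
opening: 0.0917
grip_force: 0.0
```

Request:
move_arm([
  [-0.22,0.27,0,0,0,0],
  [-0.45,0.55,0,0,0,0],
  [-0.66,0.81,0,0,0,0],
])

```text
time: 1.98
tool_pos: [0.344, 0.3596, 0.3266]
tool_rot: [-3.141, 0.0, 1.573]
contact_force: [0.0, 0.1, -0.2]
opening: 0.0917
grip_force: 0.0
```

Request:
move_arm([
  [-0.22,0.27,0,0,0,0],
  [-0.45,0.55,0,0,0,0],
  [-0.66,0.81,0,0,0,0],
  [-0.66,0.81,0,0,0,0],
])

```text
time: 2.48
tool_pos: [0.4255, 0.2931, 0.3262]
tool_rot: [-3.141, 0.001, 1.569]
contact_force: [-1.1, 0.6, -0.1]
opening: 0.0917
grip_force: 0.0
```

Request:
move_arm([
  [-0.22,0.27,0,0,0,0],
  [-0.45,0.55,0,0,0,0],
  [-0.66,0.8,0,0,0,0],
  [-0.66,0.8,0,0,0,0],
  [-0.66,0.8,0,0,0,0],
])

```text
time: 3.1
tool_pos: [0.5033, 0.2292, 0.3266]
tool_rot: [-3.141, -0.001, 1.571]
contact_force: [0.1, 1.1, 1.1]
opening: 0.0919
grip_force: 0.0
```

```bash
cat >> h.py <<'E'
def wcap(robot,name):
    s=robot.observe();c=robot.read_camera("wrist");c=dict(c);c["tp"]=s["tool_pos"];c["tr"]=s["tool_rot"]
    np.savez(name+".npz",**c);cv2.imwrite(f"pics/{name}.png",c["image"][:,:,::-1]);return c
def wpose(c):
    M=np.eye(4);M[:3,:3]=R.from_euler("xyz",c["tr"]).as_matrix();M[:3,3]=c["tp"];return M@c["hand_eye"]
def wray(c,u,v):
    f=200/np.tan(np.radians(c["vfov"])/2);x,y=u-c["cx"],v-c["cy"];r=np.hypot(x,y)+1e-9;t=r/f
    d=np.array([np.sin(t)*x/r,-np.sin(t)*y/r,-np.cos(t)]);E=wpose(c);return E[:3,3],E[:3,:3]@d
def wplane(c,u,v,z):
    o,d=wray(c,u,v);return o+d*(z-o[2])/d[2]
def wcloud(c):
    f=200/np.tan(np.radians(c["vfov"])/2);v,u=np.mgrid[:400,:640];x,y=u-c["cx"],v-c["cy"];r=np.hypot(x,y)+1e-9;t=r/f
    d=np.stack([np.tan(t)*x/r,-np.tan(t)*y/r,-np.ones_like(r)],-1)*c["range_z"][...,None];E=wpose(c)
    return d@E[:3,:3].T+E[:3,3]
E
python3 - <<'E'
from h import *
from cell import robot
c=wcap(robot,"w1");print(c["tp"],c["tr"],c["vfov"],c["cx"],c["cy"],c["hand_eye"].round(3).tolist(),robot.observe()["time"])
E
```

```text
[0.50327446 0.22922383 0.32664538] [-3.14081411e+00 -5.11186550e-04  1.57141702e+00] 65.70646984690485 321.35900647723685 198.2084635610645 [[0.0, 0.957, 0.291, 0.078], [1.0, 0.0, -0.002, 0.0], [-0.002, 0.291, -0.957, -0.159], [0.0, 0.0, 0.0, 1.0]] 3.15
```

View pics/w1.png

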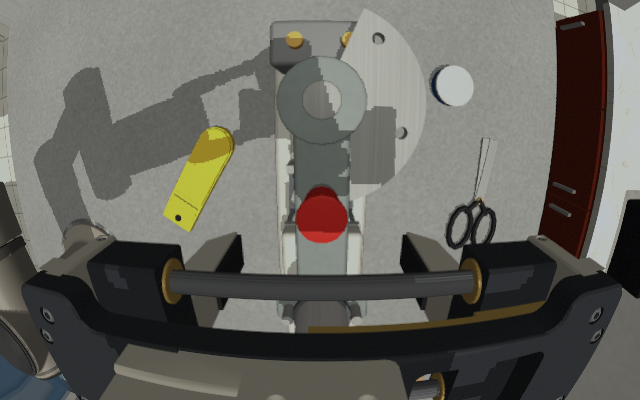

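The wrist view shows the knob rim at (322,218), hub (322,100), next hole (402,132) and third hole (378,39), with the yellow decoy at (200,180).

Run:
```python
from h import *
c=load("w1");h=hsv(c)
def circ(m):
    cs=max(cv2.findContours(m,0,1)[0],key=cv2.contourArea);return cs[:,0]
m=np.zeros((400,640),np.uint8);m[180:250,285:360]=cv2.inRange(h,(0,150,60),(6,255,255))[180:250,285:360]
P=wcloud(c);k=(m>0);z=P[...,2];top=k&(z>.272)
print("knob top z",np.median(z[top]),P[top].min(0),P[top].max(0),(P[top].min(0)+P[top].max(0))/2)
hb=np.zeros(z.shape,bool);hb[50:150,265:375]=1;hb&=(z>.232)&(z<.25)
print("hub",np.median(z[hb]),P[hb].min(0),P[hb].max(0),cv2.minEnclosingCircle(P[hb][:,:2].astype(np.float32)*1000))
for u,v in((402,132),(378,39)):
    g=cv2.cvtColor(c["image"],cv2.COLOR_RGB2GRAY)[v-10:v+11,u-10:u+11];mm=(g<g.max()*.6);ys,xs=np.nonzero(mm)
    p=wplane(c,u-10+xs.mean(),v-10+ys.mean(),.18);print("hole",mm.sum(),u-10+xs.mean(),v-10+ys.mean(),p)
```

```text
knob top z 0.27907650169115084 [0.48575325 0.21021325 0.27363236] [0.52183468 0.30724027 0.48584998] [0.50379397 0.25872676 0.37974117]
hub 0.2343583464691439 [0.46806684 0.27676138 0.23200207] [0.54018191 0.34935473 0.24447751] ((503.98553466796875, 313.1783752441406), 36.71223068237305)
hole 39 403.8205128205128 133.46153846153845 [0.58710937 0.28261759 0.18      ]
hole 58 378.3965517241379 36.58620689655172 [0.55983399 0.37984062 0.18      ]
```

Request:
move_arm([
  [0,0.005,0.3,0,0,0],
  [0,0.005,0.6,0,0,0],
  [0,0.005,0.8,0,0,0],
  [0,0.005,0.9,0,0,0],
  [0,0.005,0.9,0,0,0],
])

```text
time: 3.78
tool_pos: [0.5041, 0.2289, 0.2367]
tool_rot: [-3.141, -0.0, 1.571]
contact_force: [1.4, 0.4, 0.5]
opening: 0.092
grip_force: 0.0
```

Request:
move_arm([
  [0,0,0,0,0,0],
  [0,0,0,0,0,0],
  [0,0,0,0,0,0],
  [0,0,0,0,0,0],
  [0,0,0,0,0,0],
  [0,0,0,0,0,0],
], fingers=-0.5, newtons=30)

```text
time: 4.53
tool_pos: [0.5036, 0.2283, 0.2366]
tool_rot: [-3.139, 0.0, 1.57]
contact_force: [-3.1, 0.2, 4.6]
opening: 0.0366
grip_force: 30.2
```

The opening is 36.6 mm, so the pads are on the rim. I'll regrip lower.

Request:
move_arm([
  [0,0,0,0,0,0],
  [0,0,0,0,0,0],
  [0,0,0.05,0,0,0],
  [0,0,0.09,0,0,0],
  [0,0,0.09,0,0,0],
], fingers=0.2)

```text
time: 5.15
tool_pos: [0.5044, 0.2283, 0.2272]
tool_rot: [-3.141, 0.0, 1.57]
contact_force: [0.1, 0.8, -0.1]
opening: 0.0552
grip_force: 0.0
```

Request:
move_arm([
  [0,0,0,0,0,0],
  [0,0,0,0,0,0],
  [0,0,0,0,0,0],
  [0,0,0,0,0,0],
  [0,0,0,0,0,0],
], fingers=-0.5, newtons=30)

```text
time: 5.78
tool_pos: [0.5043, 0.2284, 0.2278]
tool_rot: [-3.141, -0.0, 1.57]
contact_force: [-4.6, -0.8, 1.6]
opening: 0.0349
grip_force: 30.0
```

Request:
move_arm([
  [0,0,-0.03,0,0,0],
  [0,0,-0.06,0,0,0],
  [0,0,-0.09,0,0,0],
  [0,0,-0.12,0,0,0],
  [0,0,-0.15,0,0,0],
  [0,0,-0.15,0,0,0],
])

```text
time: 6.52
tool_pos: [0.5045, 0.2284, 0.2428]
tool_rot: [-3.141, -0.0, 1.57]
contact_force: [-4.3, 0.7, -6.9]
opening: 0.0348
grip_force: 30.0
```

Run:
```python
from h import *
from cell import robot
c=wcap(robot,"w2");print(c["tp"],robot.observe()["contact_force"])
P=wcloud(c);h=hsv(c);m=cv2.inRange(h,(0,150,60),(6,255,255))>0;m[:180]=0;m[250:]=0;m[:,:285]=0;m[:,360:]=0
z=P[...,2][m];print(len(z),np.percentile(z,[10,50,75,90]))
c0=load("w1");P0=wcloud(c0);h0=hsv(c0);m0=cv2.inRange(h0,(0,150,60),(6,255,255))>0;m0[:180]=0;m0[250:]=0;m0[:,:285]=0;m0[:,360:]=0;print(m0.sum(),np.percentile(P0[...,2][m0],[10,50,75,90]))
```

```text
[0.5045045  0.22838199 0.24282567] [-3.40117876  1.24955475 -6.72714692]
624 [0.25636216 0.26317004 0.2674001  0.2705195 ]
2132 [0.27695203 0.27898484 0.27946561 0.27986932]
```

View pics/w2.png

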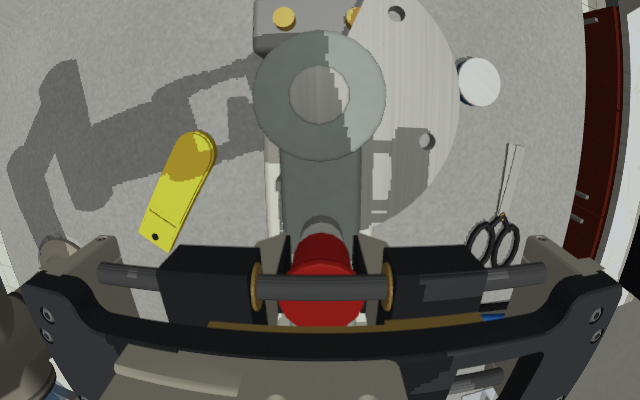

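The knob is clamped at about (322,285) with its collar showing, so the plunger is raised (-6.9 N). I'll swing to about 66° while holding it up.

Request:
move_arm([
  [0,0,-0.015,0,0,0],
  [0.019,0.177,-0.015,0,0,-0.0667],
  [0.042,0.263,-0.015,0,0,-0.1],
  [0.074,0.346,-0.015,0,0,-0.1333],
  [0.114,0.425,-0.015,0,0,-0.1667],
  [0.162,0.5,-0.015,0,0,-0.2],
  [0.218,0.569,-0.015,0,0,-0.2333],
  [0.281,0.632,-0.015,0,0,-0.2667],
  [0.35,0.688,-0.015,0,0,-0.3],
  [0.425,0.736,-0.015,0,0,-0.3333],
  [0.504,0.777,-0.015,0,0,-0.3667],
  [0.504,0.777,-0.015,0,0,-0.3667],
])

```text
time: 8.07
tool_pos: [0.5822, 0.2808, 0.2438]
tool_rot: [3.139, -0.002, 2.725]
contact_force: [-3.7, 4.7, -7.3]
opening: 0.0352
grip_force: 30.0
```

```bash
cat > sw.py <<'E'
from h import *
from cell import robot
import sys
print({k:np.round(v,4).tolist() for k,v in robot.observe().items() if k in("time","tool_pos","tool_rot","contact_force","opening")})
c=dict(robot.read_camera("top"));np.savez(sys.argv[1]+".npz",**c);cv2.imwrite(f"pics/{sys.argv[1]}.png",c["image"][:,:,::-1])
P=cloud(c);m=(P[...,2]>.284)&(P[...,2]<.31);m[:140]=0;m[250:]=0
hub=np.array([.5037,.3130])
for nm,zz in(("cyl",(.284,.31)),):
    m=(np.abs(P[...,2]-.292)<.008)&(np.abs(np.hypot(P[...,0]-hub[0],P[...,1]-hub[1])-.215)<.045)
    a=P[m];ct=(a.min(0)+a.max(0))/2;print("cyl",len(a),ct,np.degrees(np.arctan2(ct[1]-hub[1],ct[0]-hub[0]))+90,np.hypot(*(ct[:2]-hub)))
k=cv2.inRange(hsv(c),(0,150,50),(6,255,255));k[:170]=0;k[235:]=0;k[:,:200]=0;k[:,300:]=0
a=P[k>0];print("knob",len(a),np.median(a,0) if len(a) else "")
E
python3 sw.py t2
```

```text
{'time': 8.075, 'tool_pos': [0.5822, 0.2808, 0.2438], 'tool_rot': [3.1392, -0.0016, 2.7247], 'contact_force': [-3.6938, 4.7484, -7.331], 'opening': 0.0352}
cyl 331 [0.70313003 0.22939545 0.29244804] 67.25571721725959 0.21624536579318865
knob 0
```

Request:
move_arm([
  [0,0,0.03,0,0,0],
  [0,0,0.05,0,0,0],
  [0,0,0.05,0,0,0],
])

```text
time: 8.5
tool_pos: [0.5819, 0.28, 0.239]
tool_rot: [3.14, -0.002, 2.723]
contact_force: [-4.9, 5.3, -6.3]
opening: 0.0349
grip_force: 30.0
```

Request:
move_arm([
  [0,0,0,0,0,0],
  [0,0,0,0,0,0],
  [0,0,0,0,0,0],
  [0,0,0.06,0,0,0],
  [0,0,0.11,0,0,0],
  [0,0,0.11,0,0,0],
], fingers=0.2)

```text
time: 9.25
tool_pos: [0.5821, 0.2785, 0.2274]
tool_rot: [-3.141, -0.001, 2.722]
contact_force: [-0.7, 0.7, -0.6]
opening: 0.0548
grip_force: 0.0
```

Request:
move_arm([
  [0,0,0,0,0,0],
  [0,0,0,0,0,0],
  [0,0,0,0,0,0],
  [0,0,0,0,0,0],
], fingers=-0.17, newtons=15)

```text
time: 9.75
tool_pos: [0.5836, 0.2812, 0.2284]
tool_rot: [3.136, 0.002, 2.723]
contact_force: [7.0, 10.4, -3.7]
opening: 0.0383
grip_force: 5.8
```

```bash
cat > wk.py <<'E'
from h import *
from cell import robot
import sys
c=wcap(robot,sys.argv[1]);s=robot.observe();print(s["time"],s["tool_pos"],s["tool_rot"][2],s["contact_force"],s["opening"])
P=wcloud(c);z=P[...,2];m=cv2.inRange(hsv(c),(0,150,40),(6,255,255))>0
m[:,:260]=0;m[:,380:]=0;m[:170]=0;m[350:]=0;zz=z[m];print("red",m.sum(),np.percentile(zz,[1,10,50,90]))
n,l,st,ct=cv2.connectedComponentsWithStats(m.astype(np.uint8));print([(s[:5].tolist()) for s in st[1:] if s[4]>30])
# knob's lower edge: red pixels lowest z per column near the middle
E
python3 wk.py w3; python3 sw.py t3
```

```text
9.8 [0.58360193 0.28124092 0.22844779] 2.722871287511261 [ 6.13358004  9.99289984 -2.62382475] 0.03814409967047001
red 3983 [0.24046461 0.24958712 0.27873674 0.27982579]
[[287, 230, 74, 45, 2297], [282, 300, 84, 26, 1686]]
{'time': 9.8, 'tool_pos': [0.5836, 0.2812, 0.2284], 'tool_rot': [3.1358, 0.0017, 2.7229], 'contact_force': [6.1336, 9.9929, -2.6238], 'opening': 0.0381}
cyl 336 [0.70364907 0.23459235 0.29194057] 68.58796068561676 0.2147728776454492
knob 0
```

Request:
move_arm([
  [0,0,0,0,0,0],
  [0,0,0,0,0,0],
  [0,0.03,0,0,0,0],
  [0,0.03,0,0,0,0],
], fingers=1)

```text
time: 10.35
tool_pos: [0.5836, 0.2815, 0.2283]
tool_rot: [3.142, 0.0, 2.722]
contact_force: [0.2, 0.6, 0.2]
opening: 0.0732
grip_force: 0.0
```

Request:
move_arm([
  [0,0,-0.3,0,0,0],
  [0,0,-0.7,0,0,0],
  [0,0,-1,0,0,0],
  [0,0,-1,0,0,0],
])

```text
time: 10.85
tool_pos: [0.5844, 0.2817, 0.3311]
tool_rot: [3.138, 0.004, 2.722]
contact_force: [0.1, -0.3, -0.7]
opening: 0.0916
grip_force: 0.0
```

```bash
python3 wk.py w4; python3 sw.py t4
python3 - <<'E'
from h import *
c=load("w4");P=wcloud(c);z=P[...,2];m=cv2.inRange(hsv(c),(0,150,40),(6,255,255))>0
m&=(z>.27)&(z<.3);m[:, :250]=0;m[:,390:]=0;a=P[m];print("knob",a.shape,(a.min(0)+a.max(0))/2,np.median(a,0))
hb=np.zeros(z.shape,bool);hb[30:170,250:390]=1;hb&=(z>.232)&(z<.246)
h=cv2.minEnclosingCircle(P[hb][:,:2].astype(np.float32)*1000);print("hub",h)
E
```

```text
10.9 [0.58382609 0.28145722 0.32886918] 2.721807031618102 [ 0.11398322  0.01669893 -0.28935968] 0.09176839761398368
red 2033 [0.24253635 0.27706817 0.27906628 0.27995199]
[[297, 181, 49, 55, 2033]]
{'time': 10.9, 'tool_pos': [0.5838, 0.2815, 0.3289], 'tool_rot': [3.1403, 0.0014, 2.7218], 'contact_force': [0.114, 0.0167, -0.2894], 'opening': 0.0918}
cyl 335 [0.70325184 0.23472587 0.29166151] 68.58242648346956 0.21435432563648632
knob 0 
knob (1852, 3) [0.58205785 0.28231833 0.2782256 ] [0.58130709 0.28255044 0.27913351]
hub ((504.4250793457031, 312.92340087890625), 36.88795852661133)
```

View pics/w4.png

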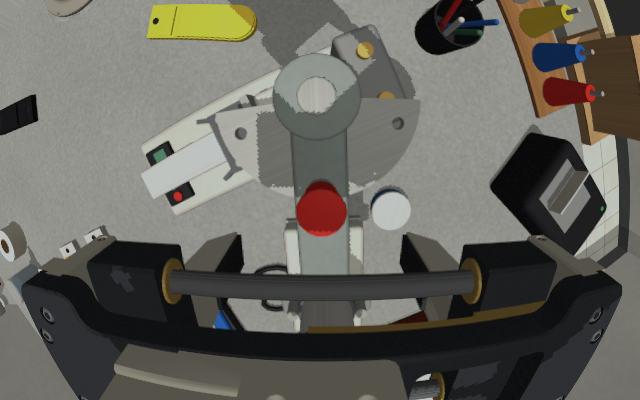

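The wrist view shows the knob at (322,210) with its top at 0.279, the same as at the start, so the pin is home in the second hole. The third hole is free at (398,123) and the first at (240,132). The lower arm (185,165) and keeper (240,115) are uncovered. Next I measure the seat, keeper and platen.

Run:
```python
from h import *
def rect(nm,P,box,zs):
    x0,x1,y0,y1=box;m=(P[...,0]>x0)&(P[...,0]<x1)&(P[...,1]>y0)&(P[...,1]<y1)&(P[...,2]>zs[0])&(P[...,2]<zs[1])
    n,l,st,ct=cv2.connectedComponentsWithStats(m.astype(np.uint8))
    if n<2: print(nm,"none");return
    i=1+st[1:,4].argmax();a=P[l==i];r=cv2.minAreaRect(a[:,:2].astype(np.float32)*1000)
    print(nm,len(a),np.round(r[0],1),np.round(r[1],1),round(r[2],1),"z",np.median(a[:,2]).round(4),"min",a.min(0).round(4),"max",a.max(0).round(4))
for f,fn in(("t4",cloud),("w4",wcloud)):
    P=fn(load(f));print(f)
    rect("larm",P,(.45,.56,.0,.2),(.08,.092));rect("keeper",P,(.44,.57,.12,.26),(.11,.122));rect("base",P,(.4,.6,-.0,.42),(.025,.04))
# green mark from both cameras by triangulation
T,S=load("t4"),load("scene0")
kt=blob(T,45,85,80,50,(370,180,400,212));ys,xs=np.nonzero(kt);pt=(xs.mean(),ys.mean())
P=cloud(T)
z=P[...,2]
m=(z>.008)&(z<.024)&(P[...,0]>.5)&(P[...,0]<.575)&(P[...,1]>-.26)&(P[...,1]<-.16)
a=P[m];print("heel",len(a),cv2.minAreaRect(a[:,:2].astype(np.float32)*1000),np.median(a[:,2]),a.min(0),a.max(0))
m=(z>.008)&(z<.024)&(P[...,0]>.5)&(P[...,0]<.575)&(P[...,1]>-.37)&(P[...,1]<-.27)
a=P[m];print("heelO",len(a),cv2.minAreaRect(a[:,:2].astype(np.float32)*1000))
print("mark plane z16",plane(T,*pt,.016),kt.sum()/255)
```

```text
t4
larm 526 [505.9 104.5] [150.3  70.3] 89.8 z 0.0842 min [0.471  0.0293 0.08  ] max [0.5413 0.1797 0.0913]
keeper 271 [501.6 207.1] [59.2 81.2] 87.1 z 0.1146 min [0.4623 0.1757 0.11  ] max [0.5418 0.238  0.1219]
base 1310 [503.8 137.5] [247.3 139. ] 89.1 z 0.0313 min [0.433  0.0131 0.025 ] max [0.5731 0.2618 0.04  ]
w4
larm 2634 [502.9  98.1] [138.7  47.3] 89.7 z 0.0861 min [0.479  0.0287 0.0821] max [0.5267 0.1674 0.089 ]
keeper 453 [503.6 184.6] [14.4 80.6] 89.7 z 0.1162 min [0.4634 0.1773 0.1132] max [0.5439 0.192  0.1195]
base 2469 [454.7 153.8] [277.9  44.1] 89.8 z 0.0328 min [0.4323 0.0148 0.025 ] max [0.4767 0.2928 0.04  ]
heel 261 ((545.70849609375, -207.88856506347656), (97.74087524414062, 58.97321701049805), 84.7761001586914) 0.015131779973332371 [ 0.51288715 -0.25807072  0.00802335] [ 0.57481718 -0.16085167  0.02353742]
heelO 286 ((535.1890258789062, -317.8175964355469), (86.24778747558594, 68.79743957519531), 85.87800598144531)
mark plane z16 [ 0.55738852 -0.21276888  0.016     ] 84.0
```

Request:
move_arm([
  [-0.08,-0.25,0,0,0,0],
  [-0.2,-0.6,0,0,0,0],
  [-0.32,-0.94,0,0,0,0],
])

```text
time: 11.32
tool_pos: [0.5737, 0.1815, 0.3261]
tool_rot: [-3.14, -0.003, 2.722]
contact_force: [1.0, 0.1, -0.2]
opening: 0.0918
grip_force: 0.0
```

Request:
move_arm([
  [-0.16,-0.47,0,0,0,0],
  [-0.32,-0.94,0,0,0,0],
])

```text
time: 11.58
tool_pos: [0.5645, 0.0823, 0.3263]
tool_rot: [-3.14, -0.003, 2.722]
contact_force: [-0.2, 0.4, 0.3]
opening: 0.0919
grip_force: 0.0
```

Request:
move_arm([
  [-0.16,-0.47,0,0,0,0],
  [-0.32,-0.94,0,0,0,0],
])

```text
time: 11.82
tool_pos: [0.5554, -0.0167, 0.3264]
tool_rot: [-3.141, -0.003, 2.722]
contact_force: [0.4, 1.0, 0.0]
opening: 0.0916
grip_force: 0.0
```

Request:
move_arm([
  [-0.16,-0.47,0.3,0,0,0],
  [-0.32,-0.94,0.6,0,0,0],
])

```text
time: 12.08
tool_pos: [0.5462, -0.1154, 0.266]
tool_rot: [-3.142, -0.002, 2.722]
contact_force: [1.5, 0.0, 1.2]
opening: 0.0921
grip_force: 0.0
```

Request:
move_arm([
  [-0.16,-0.47,0.3,0,0,-0.05],
  [-0.32,-0.94,0.6,0,0,-0.1],
  [-0.32,-0.94,0.6,0,0,-0.115],
  [-0.32,-0.94,0.6,0,0,-0.115],
  [-0.32,-0.94,0.6,0,0,-0.115],
])

```text
time: 12.7
tool_pos: [0.5381, -0.2123, 0.2079]
tool_rot: [3.141, -0.001, 3.083]
contact_force: [0.8, -0.3, -0.8]
opening: 0.0917
grip_force: 0.0
```

Run:
```python
from h import *
from cell import robot
c=wcap(robot,"w5");print(c["tp"],c["tr"],robot.observe()["time"])
```

```text
[ 0.53809116 -0.21232557  0.20785353] [ 3.14112023e+00 -5.43399124e-04  3.08287498e+00] 12.75
```

View pics/w5.png

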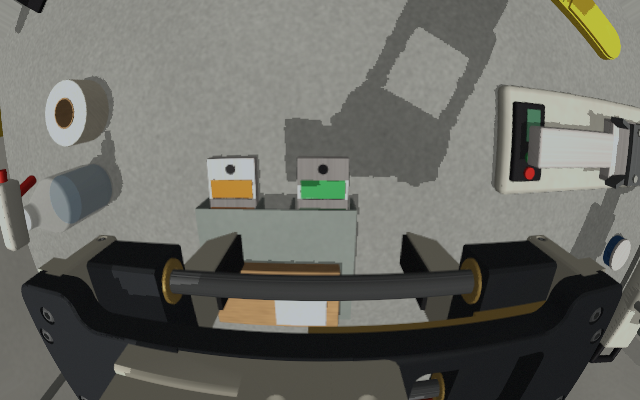

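The wrist view shows the green platen's heel from (297,157) to (349,157), its mark at (323,188), the rack front edge near row 200, and the orange heel at (232,182).

Run:
```python
from h import *
c=load("w5");P=wcloud(c);z=P[...,2]
m=(z>.010)&(z<.024);m[:140]=0;m[208:]=0;m[:,:275]=0;m[:,375:]=0
a=P[m];r=cv2.minAreaRect(a[:,:2].astype(np.float32)*1000);print(m.sum(),r,np.median(a[:,2]))
print(np.round(cv2.boxPoints(r),1).tolist())
for u,v in((297,157),(349,157),(297,195),(349,195),(208,157),(257,157)): print(u,v,wplane(c,u,v,.016).round(4), P[v+3,u].round(4))
g=blob(c,45,85,80,50,(290,170,360,205));ys,xs=np.nonzero(g);p1=(xs.mean(),ys.mean())
T=load("t4");gt=blob(T,45,85,80,50,(370,180,400,212));yt,xt=np.nonzero(gt)
o1,d1=wray(c,*p1);o2,d2=ray(T,xt.mean(),yt.mean());s=np.linalg.lstsq(np.stack([d1,-d2],1),o2-o1,rcond=None)[0]
print("mark tri",o1+s[0]*d1,o2+s[1]*d2,"wrist z16",wplane(c,*p1,.016))
```

```text
2659 ((547.7433471679688, -212.30386352539062), (75.0527572631836, 60.65752029418945), 86.35575866699219) 0.01751577444592689
[[515.0999755859375, -247.8000030517578], [575.5999755859375, -251.6999969482422], [580.4000244140625, -176.8000030517578], [519.9000244140625, -172.89999389648438]]
297 157 [ 0.5159 -0.2396  0.016 ] [ 0.5219 -0.2411  0.0012]
349 157 [ 0.5194 -0.18    0.016 ] [ 0.5227 -0.1802  0.0171]
297 195 [ 0.5613 -0.2431  0.016 ] [ 0.5645 -0.2433  0.0174]
349 195 [ 0.5649 -0.1816  0.016 ] [ 0.5728 -0.1807  0.0025]
208 157 [ 0.5074 -0.347   0.016 ] [ 0.511  -0.3475  0.0162]
257 157 [ 0.5126 -0.2862  0.016 ] [ 0.5184 -0.2898  0.0017]
mark tri [ 0.55750998 -0.21264193  0.01141715] [ 0.55801971 -0.21328498  0.01156451] wrist z16 [ 0.55625291 -0.21258819  0.016     ]
```

Request:
move_arm([
  [0,0,0.35,0,0,0],
  [-0.02,0.01,0.7,0,0,0],
  [-0.02,0.01,1,0,0,0],
])

```text
time: 13.12
tool_pos: [0.5404, -0.2112, 0.1074]
tool_rot: [-3.142, 0.0, 3.084]
contact_force: [-0.6, 0.5, -0.1]
opening: 0.0919
grip_force: 0.0
```

Request:
move_arm([
  [0,0,0.35,0,0,0],
  [0,0,0.7,0,0,0],
  [0,0,0.9,0,0,0],
  [0,0,1,0,0,0],
  [0,0,1,0,0,0],
])

```text
time: 13.75
tool_pos: [0.5404, -0.2117, 0.0082]
tool_rot: [3.141, -0.0, 3.084]
contact_force: [0.3, 0.6, -0.3]
opening: 0.0916
grip_force: 0.0
```

Request:
move_arm([
  [0,0,0.035,0,0,0],
  [0,0,0.035,0,0,0],
  [0,0,0.035,0,0,0],
  [0,0,0.035,0,0,0],
  [0,0,0.035,0,0,0],
], fingers=0, newtons=30)

```text
time: 14.38
tool_pos: [0.5404, -0.212, 0.0051]
tool_rot: [3.142, 0.0, 3.083]
contact_force: [-2.1, 0.7, 2.8]
opening: 0.0597
grip_force: 30.0
```

Request:
move_arm([
  [0.15,0,0,0,0,0],
  [0.35,0,0,0,0,0],
  [0.6,0,0,0,0,0],
  [0.8,0,0,0,0,0],
  [1,0,0,0,0,0],
])

```text
time: 15.0
tool_pos: [0.4409, -0.2067, 0.0051]
tool_rot: [-3.141, 0.003, 3.083]
contact_force: [2.7, -0.8, -1.5]
opening: 0.0595
grip_force: 30.0
```

Request:
move_arm([
  [0.2,0,0,0,0,0],
  [0.4,0,0,0,0,0],
  [0.57,0,0,0,0,0],
  [0.57,0,0,0,0,0],
  [0.57,0,0,0,0,0],
])

```text
time: 15.62
tool_pos: [0.3827, -0.2029, 0.005]
tool_rot: [3.141, -0.002, 3.083]
contact_force: [-6.6, -1.0, 9.1]
opening: 0.0597
grip_force: 30.0
```

Request:
move_arm([
  [0,0,0,0,0,0],
  [0,0,0,0,0,0],
  [0,0,0,0,0,0],
  [0,0,-0.3,0,0,0],
  [-0.2,0,-0.7,0,0,0],
  [-0.5,0,-1,0,0,0],
  [-0.8,0,-1,0,0,0],
  [-0.8,0,-1,0,0,0],
  [-0.8,0,-1,0,0,0],
], fingers=1)

```text
time: 16.75
tool_pos: [0.4624, -0.207, 0.104]
tool_rot: [3.141, -0.002, 3.084]
contact_force: [-0.6, 0.4, -0.4]
opening: 0.0916
grip_force: 0.0
```

Run:
```python
from h import *
from cell import robot
c=wcap(robot,"w6");print(c["tp"],c["tr"],robot.observe()["time"])
P=wcloud(c);z=P[...,2]
T=dict(robot.read_camera("top"));np.savez("t6.npz",**T);PT=cloud(T)
for nm,Q in(("w",P),("t",PT)):
  zz=Q[...,2];m=(zz>.010)&(zz<.032)&(Q[...,0]>.33)&(Q[...,0]<.56)&(Q[...,1]>-.27)&(Q[...,1]<-.13)
  n,l,st,ct=cv2.connectedComponentsWithStats(m.astype(np.uint8));i=1+st[1:,4].argmax();a=Q[l==i];r=cv2.minAreaRect(a[:,:2].astype(np.float32)*1000);print(nm,len(a),r,np.round(cv2.boxPoints(r)).tolist(),a.min(0),a.max(0))
```

```text
[ 0.46240995 -0.20701741  0.10399649] [ 3.14051584e+00 -1.94647202e-03  3.08350430e+00] 16.8
w 14104 ((444.7786865234375, -207.34568786621094), (60.90983200073242, 169.62362670898438), 86.57489776611328) [[358.0, -233.0], [528.0, -243.0], [531.0, -182.0], [362.0, -172.0]] [ 0.35849434 -0.24158412  0.01426123] [ 0.53079804 -0.17292389  0.02544082]
t 74 ((437.28485107421875, -211.0959014892578), (56.34504318237305, 24.55548858642578), 74.0450439453125) [[418.0, -235.0], [441.0, -242.0], [457.0, -187.0], [433.0, -181.0]] [ 0.41850343 -0.23632847  0.01121279] [ 0.44701138 -0.18457541  0.02832221]
```

View pics/w6.png

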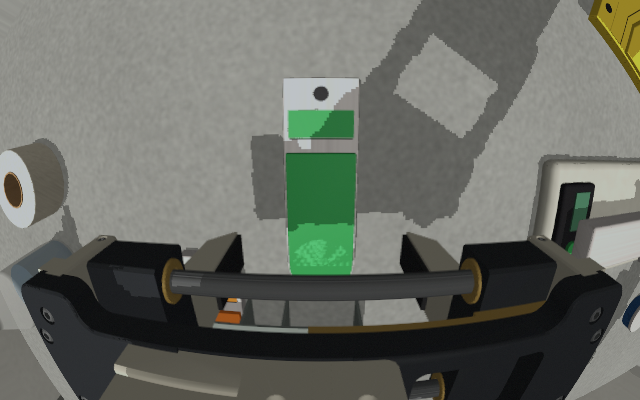

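The platen is fully out of the rack: heel end at about row 78 (cols 283–358), with the pad running down to row 272. Next I regrip at mid-length and lift.

Request:
move_arm([
  [-0.105,-0.017,0.1,0,0,0],
  [-0.105,-0.017,0.5,0,0,0],
  [-0.105,-0.017,0.8,0,0,0],
  [-0.105,-0.017,0.99,0,0,0],
  [-0.105,-0.017,0.99,0,0,0],
])

```text
time: 17.48
tool_pos: [0.4728, -0.2093, 0.0039]
tool_rot: [3.14, -0.003, 3.083]
contact_force: [-0.3, 0.7, 0.2]
opening: 0.0918
grip_force: 0.0
```

Request:
move_arm([
  [0,0,0,0,0,0],
  [0,0,0,0,0,0],
  [0,0,0,0,0,0],
  [0,0,0,0,0,0],
  [0,0,0,0,0,0],
  [0,0,0,0,0,0],
], fingers=0, newtons=45)

```text
time: 18.23
tool_pos: [0.474, -0.2097, 0.0062]
tool_rot: [3.141, 0.001, 3.083]
contact_force: [-0.1, 2.7, 6.7]
opening: 0.0595
grip_force: 45.0
```

Request:
move_arm([
  [0,0,-0.1,0,0,0],
  [0,0,-0.3,0,0,0],
  [0,0,-0.5,0,0,0],
  [0,0,-0.7,0,0,0],
  [0,0,-0.9,0,0,0],
  [0,0,-1,0,0,0],
  [0,0,-1,0,0,0],
])

```text
time: 19.1
tool_pos: [0.4738, -0.21, 0.1059]
tool_rot: [-3.141, 0.001, 3.083]
contact_force: [-0.0, 0.2, -6.0]
opening: 0.0594
grip_force: 45.0
```

Request:
move_arm([
  [0,0,-0.1,0,0,0.04],
  [0,0,-0.2,0,0,0.09],
  [0,0,-0.3,0,0,0.14],
  [0,0,-0.4,0,0,0.19],
  [0,0,-0.5,0,0,0.24],
  [0,0,-0.5,0,0,0.29],
  [0,0,-0.5,0,0,0.34],
  [0,0,-0.5,0,0,0.39],
  [0,0,-0.5,0,0,0.44],
  [0,0,-0.5,0,0,0.482],
  [0,0,-0.5,0,0,0.482],
])

```text
time: 20.48
tool_pos: [0.4732, -0.2096, 0.1546]
tool_rot: [-3.14, -0.001, 1.57]
contact_force: [0.6, 0.2, -6.0]
opening: 0.0593
grip_force: 45.0
```

Request:
move_arm([
  [0.2,0.02,0,0,0,0],
  [0.4,0.05,0,0,0,0],
  [0.6,0.08,0,0,0,0],
  [0.8,0.1,0,0,0,0],
])

```text
time: 20.98
tool_pos: [0.4837, -0.1281, 0.1554]
tool_rot: [-3.141, -0.001, 1.572]
contact_force: [-0.2, -0.7, -5.6]
opening: 0.0596
grip_force: 45.0
```

Request:
move_arm([
  [0.2,0.02,0,0,0,0],
  [0.4,0.05,0,0,0,0],
  [0.6,0.08,0,0,0,0],
  [0.8,0.1,0,0,0,0],
])

```text
time: 21.48
tool_pos: [0.4936, -0.0482, 0.1554]
tool_rot: [-3.141, -0.001, 1.572]
contact_force: [0.3, -0.2, -6.1]
opening: 0.0594
grip_force: 45.0
```

Request:
move_arm([
  [0.2,0.02,0,0,0,0],
  [0.4,0.05,0,0,0,0],
  [0.6,0.08,0,0,0,0],
  [0.8,0.1,0,0,0,0],
  [0.8,0.1,0,0,0,0],
  [0.8,0.1,0,0,0,0],
])

```text
time: 22.22
tool_pos: [0.5038, 0.0302, 0.1555]
tool_rot: [-3.141, 0.0, 1.571]
contact_force: [0.2, 0.5, -5.4]
opening: 0.0594
grip_force: 45.0
```

```bash
cat > pl.py <<'E'
from h import *
from cell import robot
import sys
n=sys.argv[1];zb=float(sys.argv[2]);s=robot.observe();print(np.round(s["time"],2),s["tool_pos"].round(4),s["tool_rot"].round(4),s["contact_force"].round(1))
c=wcap(robot,n);T=dict(robot.read_camera("top"));np.savez(n+"t.npz",**T)
def rect(nm,Q,y0,y1,z0,z1):
    m=(Q[...,0]>.44)&(Q[...,0]<.57)&(Q[...,1]>y0)&(Q[...,1]<y1)&(Q[...,2]>z0)&(Q[...,2]<z1)
    k,l,st,_=cv2.connectedComponentsWithStats(m.astype(np.uint8))
    if k<2: print(nm,"none");return
    a=Q[l==1+st[1:,4].argmax()];r=cv2.minAreaRect(a[:,:2].astype(np.float32)*1000)
    print(nm,len(a),"ctr",np.round(r[0],1),"wh",np.round(r[1],1),round(r[2],2),"z",np.percentile(a[:,2],[10,50,90]).round(4),"x",a[:,0].min().round(4),a[:,0].max().round(4),"y",a[:,1].min().round(4),a[:,1].max().round(4))
    pf=np.polyfit(a[:,1],a[:,2],1);print("   slope z/y",pf[0].round(4))
for nm,Q in(("W",wcloud(c)),("T",cloud(T))):
    rect(nm+" heel",Q,.0,.24,zb+.012,zb+.020);rect(nm+" pad",Q,-.08,.2,zb+.0205,zb+.027);rect(nm+" keeper",Q,.15,.26,.111,.121)
E
python3 pl.py w7 .15
```

```text
22.22 [0.5038 0.0302 0.1555] [-3.1410e+00  1.0000e-04  1.5706e+00] [ 0.2  0.5 -5.4]
W heel 16007 ctr [505.  82.] wh [125.1  89.9] 89.11 z [0.1652 0.1662 0.1672] x 0.4594 0.5493 y 0.019 0.1446
   slope z/y -0.0099
W pad 12796 ctr [504.6  53.6] wh [61.7 56.5] 89.91 z [0.1715 0.1723 0.173 ] x 0.4763 0.5329 y 0.0228 0.0844
   slope z/y -0.0063
W keeper 728 ctr [503.  179.4] wh [ 4.6 78.9] 89.82 z [0.112  0.1155 0.1169] x 0.4635 0.5424 y 0.1771 0.1818
   slope z/y 0.7782
T heel 67 ctr [504.4 131.9] wh [19.4 57.7] 89.5 z [0.1626 0.1648 0.168 ] x 0.4756 0.5332 y 0.1221 0.1418
   slope z/y -0.0213
T pad 3 ctr [496.2 125.9] wh [4.5 2.2] 44.18 z [0.171  0.1711 0.1713] x 0.4938 0.497 y 0.1251 0.1282
   slope z/y 0.0919
T keeper 237 ctr [501.9 208. ] wh [58.9 79.5] 89.43 z [0.1121 0.1148 0.1181] x 0.4624 0.5418 y 0.1786 0.2377
   slope z/y 0.0161
```

View pics/w7.png

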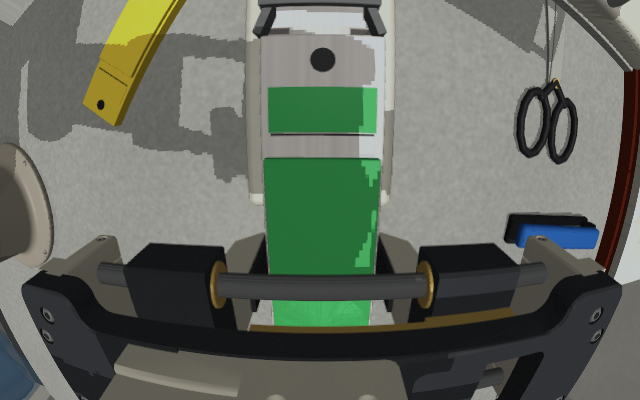

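The platen is held level and centred: heel edge at row 35 (cols 262–385), with the keeper mouth ahead at (320,10). I'll lower it in front of the keeper and check alignment.

Request:
move_arm([
  [0,-0.01,0.15,0,0,0],
  [0,-0.01,0.3,0,0,0],
  [0,-0.01,0.45,0,0,0],
  [0,-0.01,0.55,0,0,0],
  [0,-0.01,0.615,0,0,0],
  [0,-0.01,0.615,0,0,0],
  [0,-0.01,0.615,0,0,0],
])

```text
time: 23.2
tool_pos: [0.5036, 0.0301, 0.0946]
tool_rot: [3.141, -0.0, 1.569]
contact_force: [-0.0, 0.3, -6.1]
opening: 0.0594
grip_force: 45.0
```

```bash
python3 pl.py w8 .088
```

```text
23.2 [0.5036 0.0301 0.0946] [ 3.1406 -0.      1.5689] [-0.   0.3 -6.1]
W heel 15845 ctr [504.2  82.1] wh [ 90.  125.4] 0.15 z [0.1043 0.1053 0.1063] x 0.4593 0.5493 y 0.0193 0.1447
   slope z/y -0.006
W pad 12910 ctr [504.5  53.6] wh [62.1 56.5] 89.58 z [0.1106 0.1114 0.1122] x 0.476 0.5328 y 0.0226 0.0846
   slope z/y -0.0072
W keeper none
T heel 67 ctr [505.4 132.6] wh [17.  59.7] 89.57 z [0.1005 0.1033 0.1067] x 0.4756 0.5353 y 0.1241 0.1413
   slope z/y -0.1074
T pad 80 ctr [500.1 188.1] wh [69.2 23. ] 0.38 z [0.1096 0.1123 0.1144] x 0.4655 0.5346 y 0.1764 0.1994
   slope z/y 0.0121
T keeper 241 ctr [501.9 205.7] wh [58.8 83.9] 84.54 z [0.1119 0.115  0.1186] x 0.4625 0.5412 y 0.1725 0.2379
   slope z/y 0.0317
```

Request:
move_arm([
  [0,-0.008,0.01,0,0,0],
  [0.1,-0.008,0.01,0,0,0],
  [0.2,-0.008,0.01,0,0,0],
  [0.3,-0.008,0.01,0,0,0],
  [0.37,-0.008,0.01,0,0,0],
  [0.42,-0.008,0.01,0,0,0],
  [0.46,-0.008,0.01,0,0,0],
  [0.46,-0.008,0.01,0,0,0],
])

```text
time: 24.3
tool_pos: [0.5025, 0.0762, 0.0932]
tool_rot: [3.142, -0.0, 1.569]
contact_force: [-0.3, 0.2, -5.5]
opening: 0.0594
grip_force: 45.0
```

```bash
python3 pl.py w9 .087
```

```text
24.3 [0.5025 0.0762 0.0932] [ 3.1416 -0.      1.5692] [-0.3  0.2 -5.5]
W heel 13343 ctr [503.3 122.5] wh [ 89.9 114.2] 0.22 z [0.1029 0.1039 0.1049] x 0.4585 0.5484 y 0.0653 0.1796
   slope z/y -0.0049
W pad 12841 ctr [503.2  99.6] wh [62.2 56.6] 89.91 z [0.1092 0.11   0.1107] x 0.4749 0.5315 y 0.0685 0.1307
   slope z/y -0.0064
W keeper 10131 ctr [502.9 192.1] wh [29.  80.5] 89.79 z [0.1152 0.1162 0.1175] x 0.4627 0.5432 y 0.1775 0.2065
   slope z/y 0.0243
T heel 37 ctr [485.5 137.9] wh [26.6 20.3] 89.06 z [0.0996 0.102  0.105 ] x 0.4753 0.4956 y 0.1247 0.1512
   slope z/y -0.0911
T pad 27 ctr [517. 190.] wh [33.5 19. ] 7.22 z [0.1104 0.1116 0.113 ] x 0.5015 0.5348 y 0.1793 0.1991
   slope z/y -0.0642
T keeper 238 ctr [502. 208.] wh [59.2 79.3] 89.74 z [0.1118 0.115  0.1187] x 0.4625 0.5417 y 0.1785 0.2377
   slope z/y 0.0307
```

View pics/w9.png

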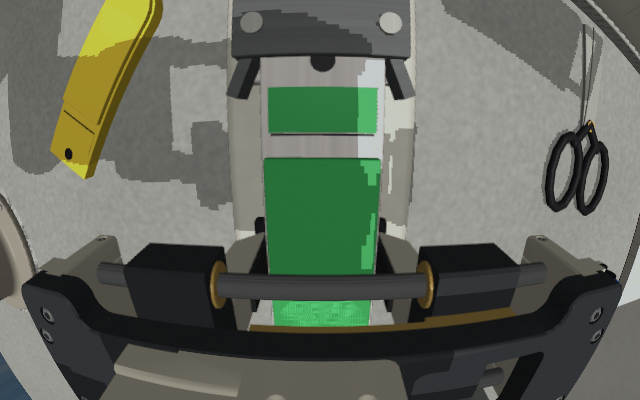

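The heel is entering the keeper mouth cleanly (row 57), centred between the cheeks at cols 240–408. I'll slide it on to the stop.

Request:
move_arm([
  [0.07,0,0,0,0,0],
  [0.14,0,0.005,0,0,0],
  [0.2,0,0.01,0,0,0],
  [0.26,0,0.01,0,0,0],
  [0.3,0,0.01,0,0,0],
  [0.33,0,0.01,0,0,0],
  [0.35,0,0.01,0,0,0],
  [0.365,0,0.01,0,0,0],
  [0.365,0,0.01,0,0,0],
])

```text
time: 25.52
tool_pos: [0.5026, 0.1126, 0.0922]
tool_rot: [3.142, -0.0, 1.569]
contact_force: [-0.6, -1.4, -5.3]
opening: 0.0592
grip_force: 45.0
```

Request:
move_arm([
  [0.01,0,0,0,0,0],
  [0.02,0,0,0,0,0],
  [0.03,0,0,0,0,0],
  [0.03,0,0,0,0,0],
])

```text
time: 26.02
tool_pos: [0.5026, 0.1141, 0.0922]
tool_rot: [-3.141, 0.002, 1.569]
contact_force: [-0.4, -7.5, -5.8]
opening: 0.0592
grip_force: 45.0
```

Request:
move_arm([
  [0.005,0,0.006,0,0,0],
  [0.005,0,0.012,0,0,0],
  [0.005,0,0.018,0,0,0],
  [0.005,0,0.018,0,0,0],
])

```text
time: 26.52
tool_pos: [0.5027, 0.1141, 0.0913]
tool_rot: [3.141, 0.003, 1.569]
contact_force: [-2.7, -8.8, 2.4]
opening: 0.0593
grip_force: 45.0
```

Request:
move_arm([
  [0,0,0,0,0,0],
  [0,0,0,0,0,0],
  [0,0,0,0,0,0],
  [0,0,0,0,0,0],
], fingers=0.7)

```text
time: 27.02
tool_pos: [0.5027, 0.1163, 0.0905]
tool_rot: [3.141, -0.0, 1.569]
contact_force: [-0.2, 1.3, -0.6]
opening: 0.078
grip_force: 0.0
```

```bash
python3 pl.py w10 .0855; python3 sw.py t10
```

```text
27.02 [0.5027 0.1163 0.0905] [ 3.1413e+00 -2.0000e-04  1.5691e+00] [-0.2  1.3 -0.6]
W heel 2628 ctr [503.5 141.4] wh [70.8 60.4] 89.63 z [0.1013 0.1022 0.1032] x 0.4732 0.5339 y 0.1062 0.1768
   slope z/y 0.0057
W pad 12356 ctr [503.5 139. ] wh [59.5 56.6] 89.76 z [0.1074 0.1082 0.1089] x 0.4751 0.5318 y 0.1092 0.1688
   slope z/y -0.0008
W keeper 16423 ctr [503.  199.6] wh [43.4 80.6] 89.53 z [0.1153 0.1162 0.1172] x 0.4627 0.5433 y 0.1777 0.2217
   slope z/y -0.0056
T heel 43 ctr [503.5  51.5] wh [24.6 53.1] 80.78 z [0.0988 0.1028 0.1049] x 0.4778 0.531 y 0.039 0.0655
   slope z/y 0.0873
T pad 23 ctr [498.2  53.6] wh [22.8 16.9] 87.48 z [0.1065 0.1087 0.1114] x 0.4895 0.5066 y 0.042 0.065
   slope z/y -0.003
T keeper 29 ctr [478.1 185.5] wh [26.9 13.8] 0.5 z [0.1124 0.1161 0.1194] x 0.4647 0.4916 y 0.1785 0.1924
   slope z/y -0.1212
{'time': 27.125, 'tool_pos': [0.5026, 0.1162, 0.0905], 'tool_rot': [3.1414, -0.0001, 1.5691], 'contact_force': [0.1206, -0.8087, -1.0501], 'opening': 0.0778}
cyl 346 [0.59955797 0.17961932 0.29200847] 35.70402980428803 0.1642533264418359
knob 114 [0.58345703 0.28147863 0.27652753]
```

Request:
move_arm([
  [0,0,0,0,0,0],
  [0,0,0,0,0,0],
  [0,0,-0.15,0,0,0],
  [0,0,-0.4,0,0,0],
  [0,0,-0.7,0,0,0],
  [0,0,-1,0,0,0],
], fingers=1)

```text
time: 27.92
tool_pos: [0.5026, 0.1161, 0.1925]
tool_rot: [3.141, -0.0, 1.569]
contact_force: [-0.3, 0.3, -0.1]
opening: 0.0917
grip_force: 0.0
```

Request:
move_arm([
  [-0.3,-0.2,-0.3,0,0,0],
  [-0.6,-0.4,-0.5,0,0,0],
  [-0.9,-0.6,-0.7,0,0,0],
  [-0.9,-0.6,-0.7,0,0,0],
  [-0.9,-0.6,-0.7,0,0,0],
])

```text
time: 28.55
tool_pos: [0.4425, 0.0263, 0.2609]
tool_rot: [3.141, -0.0, 1.568]
contact_force: [0.8, -0.2, -0.4]
opening: 0.0917
grip_force: 0.0
```

```bash
python3 pl.py w11 .0855
python3 - <<'E'
from h import *
from cell import robot
T=dict(robot.read_camera("top"));i=T["image"][:,:,::-1]
cv2.imwrite("pics/fin.png",cv2.resize(i[90:330,160:460],None,fx=2.5,fy=2.5,interpolation=cv2.INTER_CUBIC))
E
```

```text
28.55 [0.4425 0.0263 0.2609] [ 3.1405e+00 -2.0000e-04  1.5684e+00] [ 0.8 -0.2 -0.4]
W heel 962 ctr [508. 110.] wh [141.4  70.3] 89.61 z [0.1009 0.1022 0.1033] x 0.473 0.5435 y 0.0394 0.1809
   slope z/y 0.0024
W pad 6312 ctr [503.8 104.5] wh [ 57.1 127. ] 0.03 z [0.1073 0.1083 0.1092] x 0.4752 0.5323 y 0.041 0.168
   slope z/y -0.0001
W keeper 2920 ctr [503.2 199.1] wh [43.2 80.5] 89.93 z [0.1151 0.1162 0.1175] x 0.4629 0.5435 y 0.1774 0.2206
   slope z/y 0.0074
T heel 60 ctr [496.  160.8] wh [33.6 40.2] 89.7 z [0.0988 0.1025 0.105 ] x 0.4759 0.5162 y 0.144 0.1777
   slope z/y -0.0304
T pad 51 ctr [510.5 189.1] wh [19.8 63. ] 89.68 z [0.1083 0.1109 0.1122] x 0.479 0.542 y 0.1792 0.1991
   slope z/y 0.0061
T keeper 245 ctr [501.9 208. ] wh [59.  79.7] 89.51 z [0.1119 0.115  0.1188] x 0.4623 0.5417 y 0.1786 0.2377
   slope z/y 0.0206
```

View pics/fin.png

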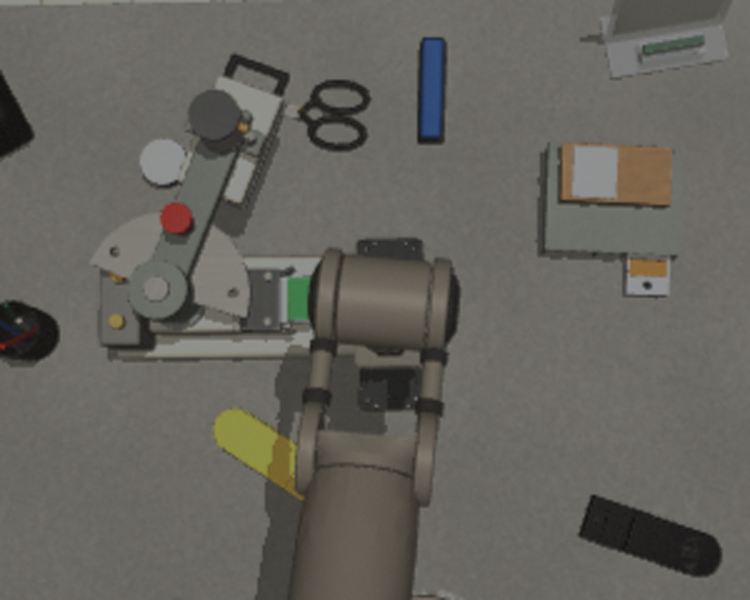

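The final view shows the head locked aside with the knob at (176,218), the green platen under the keeper at (297,298) lying flat, and the orange platen still in the rack at (648,275).

```bash
python3 -c "
from cell import robot
print(robot.hand_in())"
```

```text
the job is handed in; nothing more can be done
None
```

I handed the job in at about 29 s: the press head's pin sits home in the second hole, and the green platen lies flat against the stop under the keeper, released; the orange platen is still in its slot.

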